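Lean the dressing mirror behind the stop rail

TASK

Pull the stop rail at the foot of the mud wall out by its red knob until it reaches its stop. Then take the blue-framed mirror from the first-aid box and lean it back against the wall, black rubber foot on the shelf between wall and rail, reflecting side facing out, at a steady slant of roughly 20 degrees. Set it down square to the wall without dropping it, and leave the jar, tin, dish and tweezers where they are.

Things in the scene. Friction and masses are not known exactly. Their poses are not given: they have to be found in the camera images.
- ledge: Fixed low mud-plaster wall, 400 mm long, 194 mm high with the plank on top (which does not jut out). Origin: on the shelf surface at the foot of the wall's face, half-way along it. +x points into the wall: the face is the plane x = 0, free space is x < 0; y runs along the wall, z up.
- rail (a joint): How far (m) the aluminium stop rail is pulled out along the wall's -x: starts 0 to 0.015, stop at 0.050. Pull up to 4.5 N (light spring); friction holds it where let go. Bar 270 mm long, 12 thick, top 17 mm above the shelf, centred along the wall; clear gap wall face to rail = 28 mm + joint value. Two 6 mm rods at y = -120 and +120 mm of the wall cross the gap 8 mm up.
- rail_knob (a point): Middle height of the rail's red knob: an upright round knob of 18 mm diameter standing 3 to 45 mm above the shelf (this point is at 24 mm). It lies 90 mm + the joint value in front of the wall face, at y = -100 mm of the wall, joined to the rail by a strip 10 mm wide whose top is 11 mm above the shelf.
- mirror_centre (a point): Centre of the loose mirror, a flat rigid plate 150 x 56 x 9 mm, about 0.14 kg, blue plastic frame, black rubber foot across one end. x points along its length to its top end (away from the rubber foot), y across its width, z out of the reflecting face. It starts lying face up on the first-aid box, its top end overhanging the box's edge on the wall's side by about 50 to 60 mm.
- mirror_top (a point): Middle of the mirror's top end (75 mm from the centre along its x, half-way through the thickness). Axes as the mirror.
- mirror_foot (a point): Middle of the mirror's rubber foot end (75 mm from the centre along -x, half-way through the thickness). Axes as the mirror.
- aidbox: Fixed, closed green first-aid box, 180 (x) x 130 (y) x 70 mm high. Origin: centre of its underside.
- jar: Bystander: closed amber pill jar, 48 mm diameter, 75 mm high, standing. Origin: centre of its underside.
- tin: Bystander: round aluminium balm tin, 51 mm diameter, 22 mm high. Origin: centre of its underside.
- dish: Bystander: steel kidney dish, about 160 (x) x 100 (y) x 30 mm high. Origin: near the middle of its underside.
- tweezers: Bystander: steel tweezers lying flat, 120 mm along x, 8 mm high. Origin: middle of the underside.
- mirror: The same mirror; origin at the centre of its back, 4.5 mm behind mirror_centre, same axes.
Not all that is in view belongs to the job. Of the things that look like the mirror, the middle-sized one is meant.

How it is judged:
On the way, in this order (a step that is already met when the one before it is completed fails the run):
1. the rail is pulled out to its stop (value of joint rail above 0.044 m), for 0.2 s.
2. the mirror leans against the wall behind the rail (angle between mirror_centre's own x axis and vertical between 0.12 and 0.56 rad and angle between mirror_centre's own z axis and vertical below 1.47 rad and x of mirror_top in the frame of ledge between -0.02 and 0 m and x of mirror_foot in the frame of ledge between -0.08 and -0.018 m and y of mirror_foot in the frame of ledge between -0.088 and 0.088 m and height (world z) of mirror_foot below 0.012 m and angle between the y axis of mirror_centre and the y axis of ledge, either way round below 0.2 rad and value of joint rail above 0.044 m), for 0.3 s.
At the end, for the whole second after the job is handed in: Rail within 6 mm of its stop; mirror at rest, rubber foot on the shelf between wall and rail and between the rods (within 88 mm of the wall's middle), top end against the wall, length 7 to 32 degrees from vertical, reflecting side out, square to the wall within 0.2 rad (all of step 2 and linear speed of mirror below 0.02 m/s and angular speed of mirror below 0.1 rad/s); the robot touches nothing.
It fails at once if a bystander (jar, tin, dish or tweezers) is shifted by more than 25 mm (distance of any of jar, tin, dish, tweezers from where it was at the start of the episode above 0.025 m).
It fails at once if the jar is tipped over (angle between jar's own z axis and vertical above 0.5 rad).
It fails at once if the mirror is dropped (it moves faster than 0.5 m/s while not held) (linear speed of mirror above 0.5 m/s and contact force between the fingers and mirror below 0.05 N).
It also fails if it takes over 53 s, if anything falls off the work surface, if the arm or the gripper's body presses on something with over 40 N, if the wrist force passes 120 N, or if a joint passes its speed limit or range.

ROBOT

A 7-joint arm with a two-finger parallel gripper is mounted at the origin on the work surface. World frame = base frame: x ahead of the robot, y to its left, z up, the work surface at z = 0. Lengths are in m, angles in rad, forces in N, time in s.
With the tool pointing down it reaches from about 0.4 to 0.85 m from the base axis. Payload 4.5 kg.
Tool frame: the origin (TCP) lies midway between the tips of the shut fingers; the grasp point (between the pads) lies 19 mm behind it; z points along the fingers, y is the line along which they close (so a half turn about z gives the same grasp; the last joint's range is limited). The gripper opens to 85 mm and grips with 20 to 120 N. Pads are 22 mm wide; open, the fingers measure 114 mm over their backs; the gripper's body (76 mm by 85 mm) begins 54 mm behind the grasp point. The pads swing forward as they close: fully open they stand 13 mm farther back than shut.
Start: joints at [-1.074, 0.689, -0.195, 1.565, 0.157, 0.902, -0.215], TCP at [0.279, 0.559, 0.205] pointing down, gripper open.
Joint ranges: [-3.01, 3.01], [-0.46, 2.08], [-1.47, 1.51], [0.13, 2.56], [-1, 4.14], [0.04, 2.09], [-2.66, 2.66]. Speed limits (rad/s): [2.57, 2.57, 3.14, 3.14, 3.14, 3.14, 3.14].

INTERFACE

Orientations are given as a unit quaternion [x, y, z, w].
In Python, from plant import get_state, grab_frame, calibration, sign_off gives the robot as it stands. The module is installed in compiled form; this text tells all that it offers.
- The arm moves only by the tool jog_arm, never from a script. Its argument "deltas" is a list of rows, each an object with "xyz": the shift along the tool's x, y, z in m, a list of three; "turn": the turn about the tool's z in degrees; "hand": the closure, from 0 (fully open) to 1 (shut). A call has 1 to 5 rows; each row shifts and turns the commanded pose from where the row before left it, along the tool's axes as they then stand; what a row does not reach is not made up. A row lasts 1/12 s, in which the tool goes at most 41.7 mm and 7.16 degrees, less where a joint would pass 70% of its speed; a pose out of reach is approached as far as the arm can. A call with a gripper value outside its range is refused whole. The fingers move at their own pace and stop on an object; "squeeze" is the grip in N (left out, the last holds). Time passes only in rows, so rows that do not move let the fingers close. It gives the time, the measured TCP pose, the force, the opening and the grip force at its end, in the units of the state.
- get_state(): the state, without advancing time (a new reading comes with each control period).
- grab_frame(name): name is "side" or "top" or "wrist"; returns (picture, depth): 480x640x3 uint8, blue, green, red; 480x640 float32, m along the optical axis (not along the pixel's ray), 0 where there is no reading.
- calibration(name): a dict with "fov_y" (degrees; the focal length in pixels is half the picture's height over the tangent of half this angle, whatever the lens; pixels are square), "cx", "cy" (the principal point, pixels), "R" (3x3) and "t" (3): a world point X has camera coordinates R X + t. Camera axes: x right, y down, z forward; pixel columns grow to the right and rows downward; lengths in m; the calibration is good to about 2 mm. A picture is of the moment at which its call begins: read the wrist's pose just before it. calibration takes no time and is no camera call; for the wrist camera it gives the pose at the moment of the call.
- sign_off(): hands the job in; it is judged then, once.
The state is a dict: "t": time; "joint_pos": joint angles; "joint_velocities": joint speeds; "tau": joint torques, N m; "tool_pos": TCP position; "orientation": TCP orientation; "force": force on the tool from outside, world axes, zero at the start; "moment": the same for the moment, N m; "grip_width": finger opening in m; "grasp_force": force on a finger pad.
Only numpy, scipy, OpenCV 4.12 (cv2) and the standard library are available. Lean on these libraries where they do the work, as an engineer would, in place of code of your own. Each camera call takes 0.05 s, during which the arm holds its last target. There are 200 camera calls.

## Working session

There is one attempt and no reset: what is moved stays moved. The work goes in short steps, Python scripts to look and compute and a tool call to move; the robot and the scene stay as the last step left them, time stands still between calls to the robot, and variables do not carry over. Pictures are saved under pics/ and viewed, at most 10 in all, crops included, and the job is handed in when it is done.

Besides the shell and the picture viewer there is one more tool, called after "Emit:" as name(argument=value, ...) on one line, values as JSON. jog_arm: Moves the arm, as the interface text tells. Its arguments: {"type":"object","properties":{"deltas":{"type":"array"},"squeeze":{"type":"number"}},"required":["deltas"]}

```bash
mkdir -p pics; cat > h.py <<'E'
import numpy as np,cv2
from plant import get_state,grab_frame,calibration,sign_off
from scipy.spatial.transform import Rotation as Rn
def pts(name):
    c=calibration(name); im,d=grab_frame(name)
    f=240/np.tan(np.radians(c['fov_y'])/2)
    v,u=np.mgrid[0:480,0:640]
    P=np.stack([(u-c['cx'])/f*d,(v-c['cy'])/f*d,d],-1)
    W=(P-np.array(c['t']))@np.array(c['R'])
    return im,d,W
E
python3 - <<'E'
from h import *
ims=[]
for n in('side','top'):
    im,d,W=pts(n); np.savez(n,im=im,d=d,W=W); cv2.imwrite(f'pics/{n}.png',im)
    c=calibration(n);print(n,c['fov_y'],c['cx'],c['cy'],(-np.array(c['R']).T@np.array(c['t'])).round(3),np.array(c['R']).round(2).tolist())
s=get_state();print(s['t'],s['tool_pos'],s['orientation'],s['grip_width'])
E
```

```text
side 52.88925878560436 322.81052123677836 237.04114725006832 [ 0.529 -0.793  0.635] [[1.0, -0.03, 0.01], [-0.01, -0.59, -0.81], [0.03, 0.81, -0.59]]
top 50.07501463702675 329.15489293192945 241.70053302268903 [ 0.402 -0.024  1.045] [[-0.01, -1.0, -0.02], [-0.99, 0.02, -0.15], [0.15, 0.02, -0.99]]
0.1 [0.27881301 0.5586882  0.204371  ] [ 2.29324968e-01  9.73349580e-01 -7.98555918e-04 -1.26780842e-04] 0.08548413923379626
```

View pics/top.png

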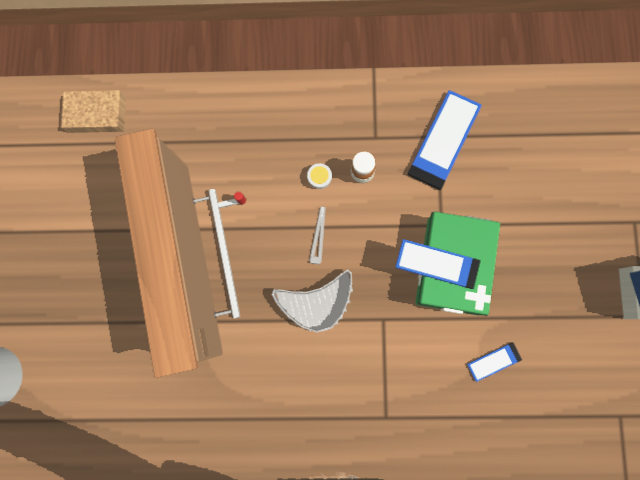

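View pics/side.png

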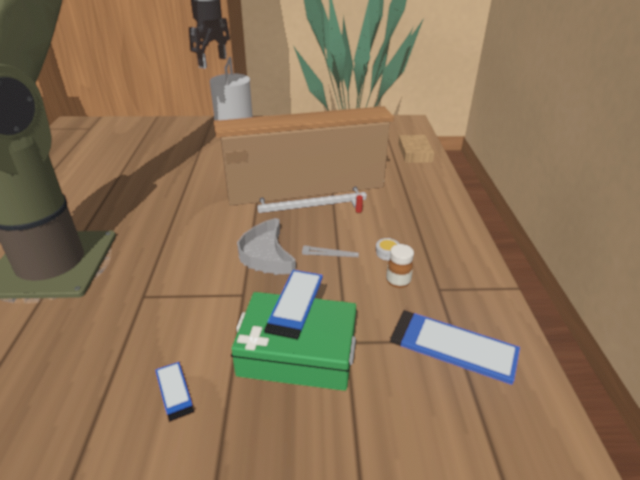

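The top view shows the wall at the left (plank from (137,133) to (175,375)), the rail from (212,190) to (236,317), and the red knob at (239,198). The mirror lies on the green box at (438,263), with its black foot at (470,273) and its free end pointing at the wall. Next I'll measure positions from depth.

```bash
cat >> h.py <<'E'
def blob(mask,W,zmin,zmax,box=None):
    m=mask&(W[...,2]>zmin)&(W[...,2]<zmax)
    if box: 
        k=np.zeros_like(m);k[box[1]:box[3],box[0]:box[2]]=1;m&=k
    return W[m]
def rect(p):
    (c,s,a)=cv2.minAreaRect(p[:,:2].astype(np.float32)); return np.round(c,4),np.round(s,4),round(a,1),p[:,2].mean().round(4),cv2.boxPoints((c,s,a)).round(3).tolist(),len(p)
E
python3 - <<'E'
from h import *
for n in('top','side'):
    z=np.load(n+'.npz');im,d,W=z['im'],z['d'],z['W']
    b,g,r=[im[...,i].astype(int) for i in range(3)]
    X=W.reshape(-1,3); 
    ex=lambda name,p:print(n,name,rect(p) if len(p)>5 else len(p))
    near=(W[...,1]<.6)
    ex('plank',blob(near&(r>b+30),W,.18,.21,(110,120,230,390) if n=='top' else (210,100,395,150)))
    ex('knob',blob((r>120)&(g<60)&(b<70),W,.0,.1))
    ex('knobtop',blob((r>120)&(g<60)&(b<70),W,.038,.1))
    bx=(385,230,490,300) if n=='top' else (262,262,330,340)
    ex('mirror',blob(~((g>b+25)&(g>r+25)),W,.073,.09,bx))
    bx=(205,185,245,325) if n=='top' else (255,190,370,215)
    ex('rail',blob((abs(r-b)<25)&(r>90),W,.012,.023,bx))
    ex('box',blob((g>b+25)&(g>r+25),W,.06,.08))
z=np.load('top.npz');W=z['W']
for u,v in((320,265),(500,400),(438,263),(460,240),(225,250),(212,192),(236,316),(155,250),(320,175),(363,165),(320,235),(315,300),(137,133),(175,375)):print(u,v,W[v,u].round(4))
z=np.load('side.npz');W=z['W']
# wall face points
p=W[145:190,250:370].reshape(-1,3);p=p[(p[:,2]>.04)&(p[:,2]<.16)]
c=p.mean(0);n=np.linalg.svd(p-c,full_matrices=False)[2][2];print('face',c.round(4),n.round(4),np.degrees(np.arctan2(n[1],n[0])))
E
```

```text
top plank (array([0.5277, 0.2903]), array([0.4208, 0.0734]), 12.0, np.float64(0.1954), [[0.3140000104904175, 0.28299999237060547], [0.32899999618530273, 0.210999995470047], [0.7409999966621399, 0.2980000078678131], [0.7260000109672546, 0.3700000047683716]], 10802)
top knob (array([0.6463, 0.1774]), array([0.0051, 0.0141]), 25.0, np.float64(0.0317), [[0.640999972820282, 0.18299999833106995], [0.6470000147819519, 0.17000000178813934], [0.6520000100135803, 0.1720000058412552], [0.6460000276565552, 0.1850000023841858]], 30)
top knobtop (array([0.6463, 0.1776]), array([0.0039, 0.014 ]), 21.2, np.float64(0.0421), [[0.6420000195503235, 0.18299999833106995], [0.6470000147819519, 0.17000000178813934], [0.6510000228881836, 0.1720000058412552], [0.6460000276565552, 0.1850000023841858]], 9)
top mirror (array([ 0.4922, -0.2187]), array([0.1837, 0.0776]), 73.7, np.float64(0.0812), [[0.42899999022483826, -0.29600000381469727], [0.5040000081062317, -0.3179999887943268], [0.5550000071525574, -0.14100000262260437], [0.48100000619888306, -0.11999999731779099]], 2488)
top rail (array([0.543 , 0.2116]), 
[... 1669 characters left out ...]
00001335144043, -0.30000001192092896], [0.5860000252723694, -0.3330000042915344], [0.8700000047683716, 1.1979999542236328], [0.6949999928474426, 1.2300000190734863]], 5230)
320 265 [0.5145 0.0191 0.0051]
500 400 [ 0.246  -0.3288  0.0035]
438 263 [ 0.5071 -0.206   0.08  ]
460 240 [ 0.5516 -0.2515  0.0708]
225 250 [0.5464 0.2111 0.0181]
212 192 [0.6678 0.2405 0.0179]
236 316 [0.4136 0.186  0.0208]
155 250 [0.5234 0.2894 0.1947]
320 175 [0.6978 0.0166 0.0252]
363 165 [ 0.7009 -0.0694  0.0785]
320 235 [0.5758 0.0184 0.0085]
315 300 [0.4436 0.0296 0.0084]
137 133 [0.7307 0.3297 0.194 ]
175 375 [0.2989 0.3099 0.0022]
face [0.5305 0.2548 0.0928] [ 2.071e-01 -9.783e-01 -6.000e-04] -78.04887614650244
```

Emit:
jog_arm(deltas=[{"xyz":[0,0,-0.02],"turn":6.44},{"xyz":[0,0,-0.02],"turn":6.44},{"xyz":[0,0,-0.02],"turn":6.44},{"xyz":[0,0,0],"turn":6.44},{"xyz":[0,0,0],"turn":6.44}])

```text
validation failed for argument at $.de...
```

Emit:
jog_arm(deltas=[{"xyz":[0,0,0],"turn":6.44},{"xyz":[0,0,0],"turn":6.44},{"xyz":[0,0,0],"turn":6.42},{"xyz":[-0.03,0.019,0],"turn":0},{"xyz":[-0.03,0.019,0],"turn":0}])

```text
validation failed for argument at $.de...
```

Emit:
jog_arm(deltas=[{"xyz":[-0.033,0.021,0],"turn":0},{"xyz":[-0.033,0.021,0],"turn":0},{"xyz":[-0.033,0.021,0],"turn":0},{"xyz":[-0.033,0.021,0],"turn":0},{"xyz":[-0.033,0.021,0],"turn":0}])

```text
validation failed for argument at $.de...
```

Emit:
jog_arm(deltas=[{"xyz":[-0.033,0.021,0],"turn":0},{"xyz":[-0.033,0.021,0],"turn":0},{"xyz":[-0.033,0.021,0],"turn":0},{"xyz":[-0.033,0.021,0.02],"turn":0},{"xyz":[-0.033,0.021,0.02],"turn":0}])

```text
validation failed for argument at $.de...
```

Emit:
jog_arm(deltas=[{"xyz":[0,0,-0.02],"turn":6.44,"hand":0},{"xyz":[0,0,-0.02],"turn":6.44,"hand":0},{"xyz":[0,0,-0.02],"turn":6.44,"hand":0},{"xyz":[0,0,0],"turn":6.44,"hand":0},{"xyz":[0,0,0],"turn":6.44,"hand":0}])

```text
t: 0.52
tool_pos: [0.2792, 0.5599, 0.2663]
orientation: [0.493, 0.87, 0.001, -0.0]
force: [-0.4, -0.7, -0.1]
grip_width: 0.0857
grasp_force: 0.0
```

Emit:
jog_arm(deltas=[{"xyz":[0,0,0],"turn":6.44,"hand":0},{"xyz":[0,0,0],"turn":6.44,"hand":0},{"xyz":[0,0,0],"turn":6.42,"hand":0},{"xyz":[-0.03,0.019,0],"turn":0,"hand":0},{"xyz":[-0.03,0.019,0],"turn":0,"hand":0}])

```text
t: 0.93
tool_pos: [0.3262, 0.5098, 0.2643]
orientation: [0.627, 0.779, -0.0, -0.001]
force: [1.7, 0.1, -0.5]
grip_width: 0.0851
grasp_force: 0.0
```

Emit:
jog_arm(deltas=[{"xyz":[-0.033,0.021,0],"turn":0,"hand":0},{"xyz":[-0.033,0.021,0],"turn":0,"hand":0},{"xyz":[-0.033,0.021,0],"turn":0,"hand":0},{"xyz":[-0.033,0.021,0],"turn":0,"hand":0},{"xyz":[-0.033,0.021,0],"turn":0,"hand":0}])

```text
t: 1.35
tool_pos: [0.4664, 0.3672, 0.2648]
orientation: [0.629, 0.777, -0.0, -0.0]
force: [0.4, 0.4, -0.1]
grip_width: 0.0851
grasp_force: 0.0
```

Emit:
jog_arm(deltas=[{"xyz":[-0.033,0.021,0],"turn":0,"hand":0},{"xyz":[-0.033,0.021,0],"turn":0,"hand":0},{"xyz":[-0.033,0.021,0],"turn":0,"hand":0},{"xyz":[-0.033,0.021,0],"turn":0,"hand":0},{"xyz":[-0.033,0.021,0],"turn":0,"hand":0}])

```text
t: 1.77
tool_pos: [0.6033, 0.2276, 0.2647]
orientation: [0.629, 0.777, -0.0, -0.0]
force: [0.5, 0.3, 0.1]
grip_width: 0.0856
grasp_force: 0.0
```

Emit:
jog_arm(deltas=[{"xyz":[-0.03,0.02,0.03],"turn":0,"hand":0},{"xyz":[-0.03,0.02,0.03],"turn":0,"hand":0},{"xyz":[0,0,0.02],"turn":0,"hand":0},{"xyz":[0,0,0.02],"turn":0,"hand":0},{"xyz":[0,0,0],"turn":0,"hand":0}])

```text
t: 2.18
tool_pos: [0.6451, 0.1828, 0.1666]
orientation: [0.63, 0.777, -0.004, -0.003]
force: [-1.4, 0.5, -1.2]
grip_width: 0.0855
grasp_force: 0.0
```

```bash
cat >> h.py <<'E'
O=np.array([.5349,.2557,0]);EX=np.array([-.207,.978,0]);EY=np.array([-.978,-.207,0])
def led(p): p=np.asarray(p)-O; return np.round([p@EX,p@EY,p[2]],4)
def show():
    s=get_state();R=Rn.from_quat(s['orientation']).as_matrix()
    print('t',s['t'],'led tcp',led(s['tool_pos']),'tooly deg',np.degrees(np.arctan2(R[1,1],R[0,1])).round(2),'z',R[:,2].round(3),'w',s['grip_width'],'f',s['force'],'j',np.round(s['joint_pos'],2))
    return s,R
E
python3 - <<'E'
from h import *
show()
im,d,W=pts('wrist');cv2.imwrite('pics/w1.png',im)
b,g,r=[im[...,i].astype(int) for i in range(3)]
m=(r>110)&(g<60)&(b<70);p=W[m&(W[...,2]>.035)&(W[...,2]<.06)];print(m.sum(),len(p))
L=np.array([led(q) for q in p]);print('knob top',L.min(0),L.max(0),np.median(L,0))
m=(abs(r-b)<25)&(r>90);p=W[m&(W[...,2]>.013)&(W[...,2]<.02)];L=np.array([led(q) for q in p]);print('rail',np.percentile(L,[2,50,98],axis=0))
E
```

```text
t 2.1833 led tcp [-0.0941 -0.0927  0.1666] tooly deg 11.92 z [-0.01  -0.003 -1.   ] w 0.08550003779270306 f [-1.39947453  0.49386053 -1.21589614] j [-0.36  0.8   0.03  1.45 -0.03  0.91 -0.11]
345 341
knob top [-0.1037 -0.1081  0.0404] [-0.0876 -0.0925  0.0454] [-0.0953 -0.1002  0.0433]
rail [[-0.3331 -0.1312  0.0133]
 [-0.041  -0.0189  0.0148]
 [-0.0348  0.1324  0.0198]]
```

View pics/w1.png

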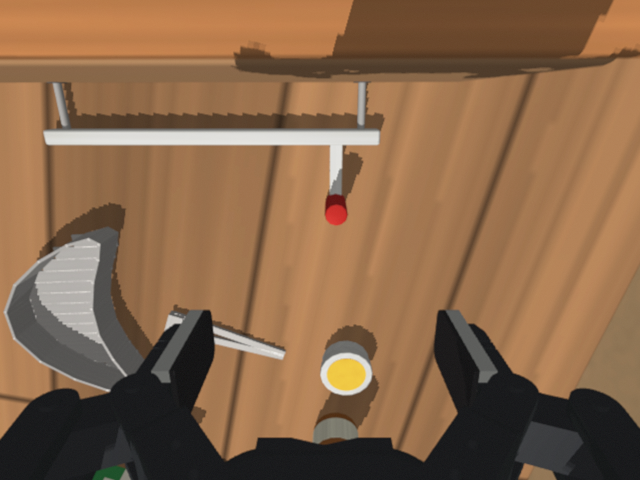

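The wrist view shows the red knob at (336,210) and the rail at row 137. The gripper is almost above the knob, so I go down and grip it.

Emit:
jog_arm(deltas=[{"xyz":[-0.002,0.008,0.03],"turn":0,"hand":0},{"xyz":[0,0,0.035],"turn":0,"hand":0},{"xyz":[0,0,0.035],"turn":0,"hand":0},{"xyz":[0,0,0.03],"turn":0,"hand":0},{"xyz":[0,0,0.02],"turn":0,"hand":0}])

```text
t: 2.65
tool_pos: [0.6557, 0.185, 0.0203]
orientation: [0.629, 0.777, -0.001, -0.001]
force: [-0.1, 0.4, -0.7]
grip_width: 0.0852
grasp_force: 0.0
```

Emit:
jog_arm(deltas=[{"xyz":[0,0,0],"turn":0,"hand":1},{"xyz":[0,0,0],"turn":0,"hand":1},{"xyz":[0,0,0],"turn":0,"hand":1},{"xyz":[0,0,0],"turn":0,"hand":1},{"xyz":[0,0,0],"turn":0,"hand":1}], squeeze=40)

```text
t: 3.07
tool_pos: [0.6583, 0.1848, 0.0242]
orientation: [0.629, 0.777, 0.002, 0.001]
force: [-0.5, 0.4, -0.5]
grip_width: 0.0256
grasp_force: 0.0
```

Emit:
jog_arm(deltas=[{"xyz":[0,0,0],"turn":0,"hand":1},{"xyz":[0,0,0],"turn":0,"hand":1},{"xyz":[0,0,0],"turn":0,"hand":1},{"xyz":[0,0,0],"turn":0,"hand":1},{"xyz":[0,0,0],"turn":0,"hand":1}])

```text
t: 3.48
tool_pos: [0.6566, 0.1842, 0.0218]
orientation: [0.629, 0.777, 0.0, -0.0]
force: [-1.0, 0.1, -0.8]
grip_width: -0.0002
grasp_force: 0.0
```

```bash
python3 - <<'E'
from h import *
show()
for n in ('wrist','side','top'):
    im,d,W=pts(n)
    b,g,r=[im[...,i].astype(int) for i in range(3)]
    m=(r>110)&(g<60)&(b<70);p=W[m&(W[...,2]>.0)&(W[...,2]<.06)]
    if len(p): L=np.array([led(q) for q in p]);print(n,len(p),L.min(0),L.max(0),np.median(L,0))
    if n=='wrist':a=im
    if n=='side':cv2.imwrite('pics/w2.png',np.hstack([cv2.resize(a,(400,300)),cv2.resize(im[130:250,290:450],(400,300))]))
E
```

```text
t 3.4833 led tcp [-0.0951 -0.1043  0.0218] tooly deg 11.98 z [-0.  0. -1.] w -0.0001996008157762846 f [-1.02175188  0.1100704  -0.78039499] j [-0.35  0.99  0.02  1.5  -0.02  0.65 -0.11]
wrist 102 [-0.096  -0.1085  0.0102] [-0.085  -0.0916  0.0576] [-0.0918 -0.0943  0.0431]
side 32 [-0.1112 -0.104   0.0105] [-0.1009 -0.0939  0.0457] [-0.106  -0.1     0.0291]
top 19 [-0.1064 -0.096   0.0144] [-0.096  -0.0905  0.0426] [-0.1024 -0.0924  0.0253]
```

View pics/w2.png

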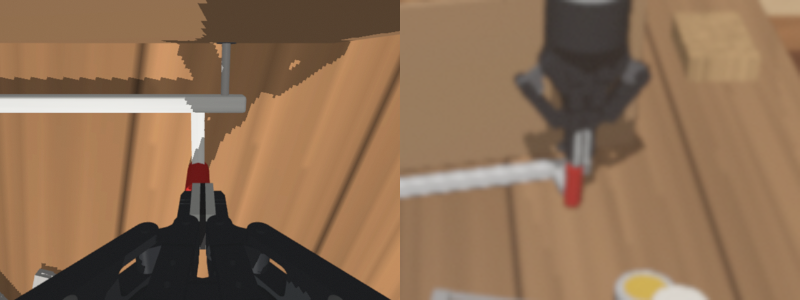

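The wrist crop (left) shows shut fingers at (200,200) with the red knob at (198,177), still free. The side crop shows the knob at (572,185) just below and in front of the tips. I'll check the camera geometry.

```bash
python3 - <<'E'
from h import *
s,R=show()
c=calibration('wrist');Rc=np.array(c['R']);print('cam in tool',(R.T@(-Rc.T@np.array(c['t'])-s['tool_pos'])).round(3),'axes in tool',(Rc@R).round(2).tolist())
im,d,W=pts('wrist')
for u in (316,336):
  for v in (265,280,290,300,320,340,360):print(u,v,im[v,u],led(W[v,u]))
im,d,W=pts('side')
# finger pixels
v0=130;u0=290
for x,y in((575,150),(580,140),(572,170),(572,190),(572,205),(585,150)):
    u=int(u0+(x-400)*.4);v=int(v0+y*.4);print(u,v,im[v,u],led(W[v,u]))
E
```

```text
t 3.6333 led tcp [-0.0951 -0.1042  0.0217] tooly deg 11.99 z [-0.  0. -1.] w 9.942475640122992e-05 f [-0.03420738 -0.03520195  0.13277737] j [-0.35  0.99  0.02  1.5  -0.02  0.65 -0.11]
cam in tool [ 0.084 -0.001 -0.167] axes in tool [[0.0, 1.0, -0.0], [-0.95, -0.0, -0.33], [-0.33, 0.0, 0.95]]
316 265 [ 23  25 106] [-0.0876 -0.0997  0.0162]
316 280 [ 20  22 104] [-0.0875 -0.1     0.0327]
316 290 [ 22  24 107] [-0.0874 -0.1002  0.0423]
316 300 [100 103 101] [-0.0844 -0.1004  0.0564]
316 320 [100 103 102] [-0.0839 -0.1007  0.0714]
316 340 [100 103 101] [-0.0846 -0.1009  0.0821]
316 360 [32 30 30] [-0.0834 -0.1011  0.0937]
336 265 [ 91 134 182] [-0.0953 -0.1099 -0.0012]
336 280 [ 98 142 195] [-0.1043 -0.1101 -0.0016]
336 290 [ 85 123 178] [-0.1107 -0.1101 -0.0022]
336 300 [ 99 101 101] [-0.0846 -0.1081  0.056 ]
336 320 [101 103 102] [-0.084  -0.1076  0.0712]
336 340 [101 102 101] [-0.0845 -0.1073  0.0822]
336 360 [33 29 28] [-0.0836 -0.107   0.0935]
360 190 [140 142 144] [-1.0244  0.2229  0.6348]
362 186 [127 129 131] [-0.1063 -0.1028  0.0776]
358 198 [ 53  61 171] [-0.1064 -0.0948  0.0465]
358 206 [ 52  59 166] [-0.1018 -0.0976  0.0211]
358 212 [ 62  79 153] [-0.1061 -0.097   0.0069]
364 190 [137 139 141] [-0.1093 -0.1073  0.068 ]
```

```bash
python3 - <<'E'
from h import *
im,d,W=pts('wrist')
a=cv2.resize(im[240:380,250:390],(400,400),interpolation=cv2.INTER_NEAREST)
im,d,W=pts('side')
b=cv2.resize(im[150:225,325:400],(400,400),interpolation=cv2.INTER_NEAREST)
cv2.imwrite('pics/z1.png',np.hstack([a,b]))
E
```

```text
(no output)
```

View pics/z1.png

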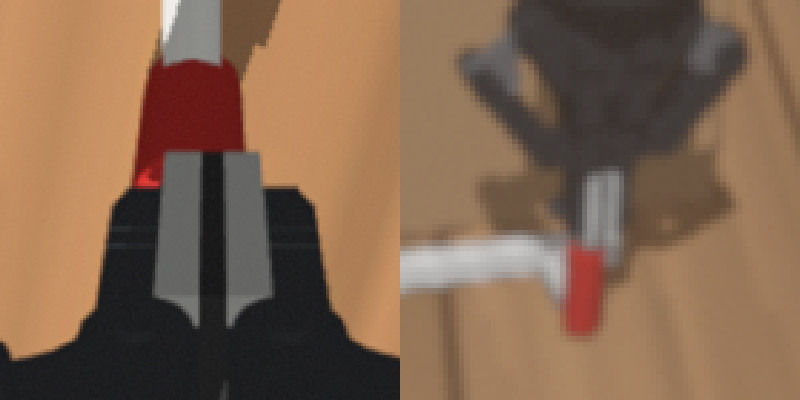

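The left crop shows the shut pads (205,150) ending right at the top of the knob. The tips really stand near z = 0.05, above the knob, so the hand is too high. I'll open, go lower and check the tip height.

Emit:
jog_arm(deltas=[{"xyz":[0,0,-0.01],"turn":0,"hand":0},{"xyz":[0,0,-0.01],"turn":0,"hand":0},{"xyz":[0,0,0],"turn":0,"hand":0},{"xyz":[0,0,0],"turn":0,"hand":0},{"xyz":[0,0,0],"turn":0,"hand":0}])

```text
t: 4.25
tool_pos: [0.6568, 0.1843, 0.0422]
orientation: [0.629, 0.777, 0.0, 0.0]
force: [-0.1, -0.6, 0.5]
grip_width: 0.0606
grasp_force: 0.0
```

Emit:
jog_arm(deltas=[{"xyz":[0,0,0],"turn":0,"hand":0},{"xyz":[0,0,0],"turn":0,"hand":0},{"xyz":[0,0,0],"turn":0,"hand":0},{"xyz":[0,0,0.01],"turn":0,"hand":0},{"xyz":[0,0,0.01],"turn":0,"hand":0}])

```text
t: 4.67
tool_pos: [0.6571, 0.1844, 0.0214]
orientation: [0.629, 0.777, 0.0, 0.0]
force: [0.0, -0.0, -0.9]
grip_width: 0.0851
grasp_force: 0.0
```

```bash
python3 - <<'E'
from h import *
s,R=show()
im,d,W=pts('wrist')
T=(W-s['tool_pos'])@R
b,g,r=[im[...,i].astype(int) for i in range(3)]
m=(abs(r-b)<20)&(np.linalg.norm(T[...,:2],axis=-1)<.075)&(T[...,2]<.03)&(T[...,2]>-.12)&(d>0)
for side in(-1,1):
    q=T[m&(np.sign(T[...,1])==side)&(abs(T[...,0])<.03)];k=q[np.argsort(q[:,2])[-40:]];print(side,len(q),'lowest tool z',np.percentile(q[:,2],[90,95,99,100]).round(4),'tip',np.median(k,0).round(4))
m=(r>100)&(g<60)&(b<70);L=np.array([led(q) for q in W[m&(W[...,2]>.037)&(W[...,2]<.06)]]);print('knob',len(L),L.min(0),L.max(0))
cv2.imwrite('pics/z2.png',im)
E
```

```text
t 4.6667 led tcp [-0.095  -0.1047  0.0214] tooly deg 11.99 z [ 0.001  0.    -1.   ] w 0.08514797948758233 f [ 0.00946436 -0.03978311 -0.92647724] j [-0.35  0.99  0.02  1.5  -0.02  0.65 -0.11]
-1 25872 lowest tool z [-0.0585 -0.0459  0.0122  0.0137] tip [ 0.0173 -0.0066  0.0131]
1 24395 lowest tool z [-0.0646 -0.0545 -0.0444 -0.0379] tip [ 0.0005  0.0418 -0.0401]
knob 804 [-0.1027 -0.1083  0.0386] [-0.0873 -0.0914  0.0451]
```

Measured: the tips end about 27 mm higher than the reported TCP, open and shut alike. I'll allow for that from here on.

Emit:
jog_arm(deltas=[{"xyz":[0,-0.004,0.012],"turn":0,"hand":0},{"xyz":[0,0,0.012],"turn":0,"hand":0},{"xyz":[0,0,0.008],"turn":0,"hand":0.5},{"xyz":[0,0,0],"turn":0,"hand":1},{"xyz":[0,0,0],"turn":0,"hand":1}])

```text
t: 5.13
tool_pos: [0.6523, 0.1832, -0.0111]
orientation: [0.629, 0.777, -0.001, -0.0]
force: [-0.6, 0.1, -0.2]
grip_width: 0.0516
grasp_force: 0.0
```

Emit:
jog_arm(deltas=[{"xyz":[0,0,0],"turn":0,"hand":1},{"xyz":[0,0,0],"turn":0,"hand":1},{"xyz":[0,0,0],"turn":0,"hand":1},{"xyz":[0,0,0],"turn":0,"hand":1},{"xyz":[0,0,0],"turn":0,"hand":1}])

```text
t: 5.55
tool_pos: [0.6532, 0.1835, -0.0094]
orientation: [0.629, 0.777, 0.0, 0.0]
force: [-0.1, 0.9, 4.6]
grip_width: 0.0169
grasp_force: 39.1
```

Gripped (17 mm wide, 39 N). Now I pull along tool -x until the stop.

Emit:
jog_arm(deltas=[{"xyz":[-0.01,0,0],"turn":0,"hand":1},{"xyz":[-0.01,0,0],"turn":0,"hand":1},{"xyz":[-0.01,0,0],"turn":0,"hand":1},{"xyz":[-0.01,0,0],"turn":0,"hand":1},{"xyz":[-0.005,0,0],"turn":0,"hand":1}])

```text
t: 5.97
tool_pos: [0.662, 0.1421, -0.0095]
orientation: [0.629, 0.777, 0.002, -0.002]
force: [-3.4, 10.7, 6.0]
grip_width: 0.0165
grasp_force: 39.6
```

Emit:
jog_arm(deltas=[{"xyz":[-0.002,0,0],"turn":0,"hand":1},{"xyz":[0,0,0],"turn":0,"hand":1},{"xyz":[0,0,0],"turn":0,"hand":1}])

```text
t: 6.22
tool_pos: [0.662, 0.1422, -0.0094]
orientation: [0.629, 0.778, 0.002, -0.002]
force: [-2.4, 7.6, 5.6]
grip_width: 0.0166
grasp_force: 39.4
```

```bash
python3 -c "
from h import *
show()"
```

```text
t 6.2167 led tcp [-0.1373 -0.1008 -0.0094] tooly deg 12.09 z [-0.     0.007 -1.   ] w 0.0165698022875937 f [-2.3520604   7.64608708  5.56820293] j [-0.28  1.03 -0.    1.52 -0.01  0.59 -0.06]
```

The rail is at its stop: 42 mm of travel, with force building up. Now I release, rise, turn and go to the mirror.

Emit:
jog_arm(deltas=[{"xyz":[0.001,0,0],"turn":0,"hand":0},{"xyz":[0,0,0],"turn":0,"hand":0},{"xyz":[0,0,0],"turn":0,"hand":0},{"xyz":[0,0,-0.02],"turn":0,"hand":0},{"xyz":[0,0,-0.03],"turn":0,"hand":0}])

```text
t: 6.63
tool_pos: [0.6595, 0.1362, 0.0368]
orientation: [0.63, 0.777, -0.003, -0.002]
force: [-0.2, 0.6, -0.0]
grip_width: 0.076
grasp_force: 0.0
```

Emit:
jog_arm(deltas=[{"xyz":[0,0,-0.03],"turn":0,"hand":0},{"xyz":[0,0,-0.03],"turn":7.1,"hand":0},{"xyz":[0,0,-0.01],"turn":7.1,"hand":0},{"xyz":[0,0,0],"turn":7.1,"hand":0},{"xyz":[0,0,0],"turn":7.0,"hand":0}])

```text
t: 7.05
tool_pos: [0.6634, 0.137, 0.1112]
orientation: [0.803, 0.597, 0.001, 0.001]
force: [0.3, 0.6, -1.6]
grip_width: 0.0853
grasp_force: 0.0
```

Emit:
jog_arm(deltas=[{"xyz":[-0.033,-0.005,0],"turn":0,"hand":0},{"xyz":[-0.033,-0.005,0],"turn":0,"hand":0},{"xyz":[-0.033,-0.005,0],"turn":0,"hand":0},{"xyz":[-0.033,-0.005,0],"turn":0,"hand":0},{"xyz":[-0.033,-0.005,0],"turn":0,"hand":0}])

```text
t: 7.47
tool_pos: [0.591, -0.0156, 0.1097]
orientation: [0.801, 0.599, -0.0, 0.001]
force: [-0.1, 0.2, -0.0]
grip_width: 0.0853
grasp_force: 0.0
```

Emit:
jog_arm(deltas=[{"xyz":[-0.033,-0.005,0],"turn":0,"hand":0},{"xyz":[-0.033,-0.005,0],"turn":0,"hand":0},{"xyz":[-0.033,-0.005,0],"turn":0,"hand":0},{"xyz":[-0.033,-0.005,0],"turn":0,"hand":0},{"xyz":[0,0,0],"turn":0,"hand":0}])

```text
t: 7.88
tool_pos: [0.5308, -0.1446, 0.1099]
orientation: [0.804, 0.594, -0.004, 0.002]
force: [-1.0, -0.5, -0.1]
grip_width: 0.0856
grasp_force: 0.0
```

```bash
python3 - <<'E'
from h import *
s,R=show();print(s['tool_pos'])
im,d,W=pts('wrist');cv2.imwrite('pics/w3.png',im)
T=(W-s['tool_pos'])@R
b,g,r=[im[...,i].astype(int) for i in range(3)]
m=((b>g+40)|((abs(r-b)<35)&(r>140)))&(W[...,2]>.07)&(W[...,2]<.09)&(abs(T[...,1])<.07)&(d>0)
m=cv2.morphologyEx(m.astype(np.uint8),cv2.MORPH_OPEN,np.ones((5,5)))>0
q=T[m];print(rect(q)); print('top z',W[m][:,2].mean(),'max tool x',np.percentile(q[:,0],99.5))
m=(g>b+25)&(g>r+25)&(W[...,2]>.06)&(W[...,2]<.075);print('box edge tool x',np.percentile(T[m][:,0],99))
im,d,W=pts('top')
b,g,r=[im[...,i].astype(int) for i in range(3)]
p=blob((abs(r-b)<25)&(r>90),W,.012,.023,(205,185,260,325));L=np.array([led(x) for x in p]);print('rail x',np.percentile(L[abs(L[:,1])<.08][:,0],[5,50,95]))
E
```

```text
t 7.8833 led tcp [-0.3906  0.0869  0.1099] tooly deg -17.06 z [-0.004 -0.007 -1.   ] w 0.08555842281912157 f [-0.99562123 -0.50446519 -0.08992097] j [ 0.13  0.73  0.08  1.89 -0.09  0.53 -0.03]
[ 0.53075494 -0.14457147  0.10990274]
(array([-0.0564, -0.0057]), array([0.0557, 0.1366]), 89.4, np.float64(0.0327), [[-0.125, -0.032999999821186066], [0.012000000104308128, -0.03400000184774399], [0.012000000104308128, 0.020999999716877937], [-0.12399999797344208, 0.023000000044703484]], 17651)
top z 0.07754846606092482 max tool x 0.011490459842346893
box edge tool x -0.0329191873009369
rail x [-0.09044 -0.0852  -0.07936]
```

View pics/w3.png

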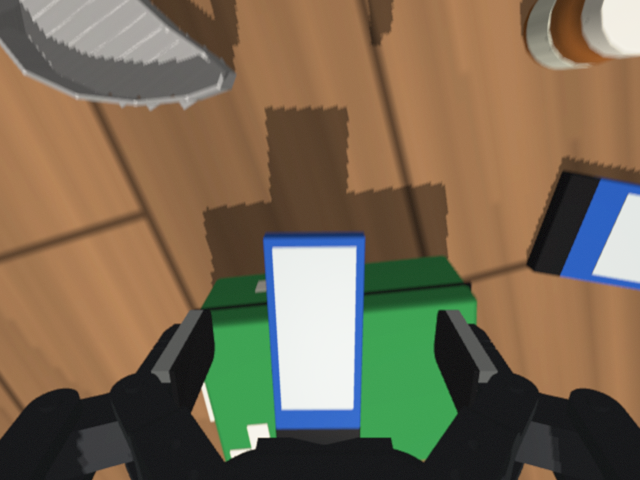

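The wrist view shows the mirror's top end at row 235 (columns 265–363), overhanging the box edge at rows 290–310. It is 6 mm off to tool -y. I go down and grip close to the top end.

Emit:
jog_arm(deltas=[{"xyz":[-0.002,-0.006,0.03],"turn":-0.6,"hand":0},{"xyz":[0,0,0.03],"turn":0,"hand":0},{"xyz":[0,0,0.016],"turn":0,"hand":0},{"xyz":[0,0,0],"turn":0,"hand":0},{"xyz":[0,0,0],"turn":0,"hand":0}], squeeze=20)

```text
t: 8.4
tool_pos: [0.5294, -0.1331, 0.0332]
orientation: [0.797, 0.604, -0.0, -0.001]
force: [0.3, 0.2, -0.6]
grip_width: 0.0858
grasp_force: 0.0
```

Emit:
jog_arm(deltas=[{"xyz":[0,0,0],"turn":0,"hand":0.5},{"xyz":[0,0,0],"turn":0,"hand":0.5},{"xyz":[0,0,0],"turn":0,"hand":0.6},{"xyz":[0,0,0],"turn":0,"hand":0.6},{"xyz":[0,0,0],"turn":0,"hand":0.6}])

```text
t: 8.82
tool_pos: [0.5304, -0.1342, 0.0346]
orientation: [0.797, 0.604, 0.001, 0.001]
force: [1.5, 0.6, 2.1]
grip_width: 0.0552
grasp_force: 23.3
```

```bash
python3 - <<'E'
from h import *
s,R=show();print(s['tool_pos'],s['grasp_force'])
im,d,W=pts('wrist');cv2.imwrite('pics/w4.png',im)
T=(W-s['tool_pos'])@R
b,g,r=[im[...,i].astype(int) for i in range(3)]
m=((b>g+40)|((abs(r-b)<35)&(r>140)))&(W[...,2]>.06)&(W[...,2]<.1)&(abs(T[...,1])<.035)&(d>0)
q=T[m];print(rect(q),'max x',np.percentile(q[:,0],99.5))
m=(abs(r-b)<20)&(r>70)&(r<125)&(abs(T[...,0])<.02)&(abs(T[...,1])>.026)&(abs(T[...,1])<.045)&(T[...,2]<0)&(d>0)
q=T[m];print('finger tool z',np.percentile(q[:,2],[1,50,90,99]))
E
```

```text
t 8.8167 led tcp [-0.3804  0.0851  0.0346] tooly deg -15.69 z [ 0.002 -0.    -1.   ] w 0.05518108472623186 f [1.46138472 0.60683654 2.09852961] j [ 0.14  0.85  0.04  1.93 -0.1   0.35 -0.02]
[ 0.53043981 -0.13417648  0.03464935] 23.263396394904703
(array([-0.0271, -0.0002]), array([0.0579, 0.0592]), 1.9, np.float64(-0.0422), [[-0.05700000002980232, 0.02800000086426735], [-0.054999999701976776, -0.03099999949336052], [0.003000000026077032, -0.028999999165534973], [0.0010000000474974513, 0.029999999329447746]], 16428) max x 0.0020297777936788912
finger tool z [-0.08378461 -0.06186689 -0.0403086  -0.03371817]
```

Emit:
jog_arm(deltas=[{"xyz":[0,0,0.001],"turn":0,"hand":0.2},{"xyz":[-0.004,0,0],"turn":0,"hand":0.2},{"xyz":[-0.005,0,0],"turn":0,"hand":0.2},{"xyz":[0,0,0],"turn":0,"hand":0.2},{"xyz":[0,0,0],"turn":0,"hand":0.5}])

```text
t: 9.28
tool_pos: [0.5265, -0.1438, 0.0326]
orientation: [0.798, 0.603, -0.0, -0.0]
force: [0.6, -0.6, -0.0]
grip_width: 0.0575
grasp_force: 0.3
```

Emit:
jog_arm(deltas=[{"xyz":[0,0,0],"turn":0,"hand":0.6},{"xyz":[0,0,0],"turn":0,"hand":0.6},{"xyz":[0,0,0],"turn":0,"hand":0.6},{"xyz":[0,0,0],"turn":0,"hand":0.6}])

```text
t: 9.62
tool_pos: [0.5268, -0.143, 0.0328]
orientation: [0.797, 0.604, -0.0, 0.0]
force: [-0.7, -1.3, 0.5]
grip_width: 0.0557
grasp_force: 24.6
```

Emit:
jog_arm(deltas=[{"xyz":[0,0,-0.008],"turn":0,"hand":0.6},{"xyz":[0,0,-0.012],"turn":0,"hand":0.6},{"xyz":[0,0,-0.012],"turn":0,"hand":0.6},{"xyz":[0,0,-0.012],"turn":0,"hand":0.6},{"xyz":[0,0,0],"turn":0,"hand":0.6}])

```text
t: 10.03
tool_pos: [0.5288, -0.1429, 0.0796]
orientation: [0.797, 0.604, 0.002, 0.002]
force: [0.4, 0.2, -2.5]
grip_width: 0.0557
grasp_force: 24.4
```

```bash
cat >> h.py <<'E'
def mir():
    # mirror pose from wrist: white+blue points near tool, plane fit
    s,R=show();print('tcp',s['tool_pos'].round(4),'grip',s['grasp_force'])
    im,d,W=pts('wrist');T=(W-s['tool_pos'])@R
    b,g,r=[im[...,i].astype(int) for i in range(3)]
    m=((b>g+40)|((abs(r-b)<35)&(r>140)))&(abs(T[...,1])<.032)&(W[...,2]>.01)&(d>0)&(d<.5)&(T[...,0]<.05)
    m=cv2.erode(m.astype(np.uint8),np.ones((3,3)))>0
    q=T[m];print('n',len(q))
    if len(q)>50:
        c=q.mean(0);V=np.linalg.svd(q-c,full_matrices=False)[2];print('c',c.round(4),'long',V[0].round(3),'n',V[2].round(3),'rng',np.percentile((q-c)@V[0],[1,99]).round(4),'tool min/max',np.percentile(q,1,axis=0).round(3),np.percentile(q,99,axis=0).round(3))
    return im
E
python3 - <<'E'
from h import *
a=mir();cv2.imwrite('pics/w5.png',a)
im,d,W=pts('side');np.savez('side2',im=im,W=W)
cv2.imwrite('pics/s5.png',np.hstack([cv2.resize(a,(400,300)),cv2.resize(im[180:390,200:480],(400,300))]))
E
```

```text
t 10.0333 led tcp [-0.3886  0.0884  0.0796] tooly deg -15.7 z [ 0.005 -0.001 -1.   ] w 0.0556587640948176 f [ 0.44412209  0.19369393 -2.53326348] j [ 0.15  0.78  0.05  1.92 -0.09  0.44 -0.01]
tcp [ 0.5288 -0.1429  0.0796] grip 24.354559779167175
n 17986
c [-0.0149 -0.0015 -0.044 ] long [-0.999 -0.053  0.008] n [-0.008  0.004 -1.   ] rng [-0.0262  0.0339] tool min/max [-0.049 -0.028 -0.046] [ 0.011  0.026 -0.039]
```

View pics/s5.png

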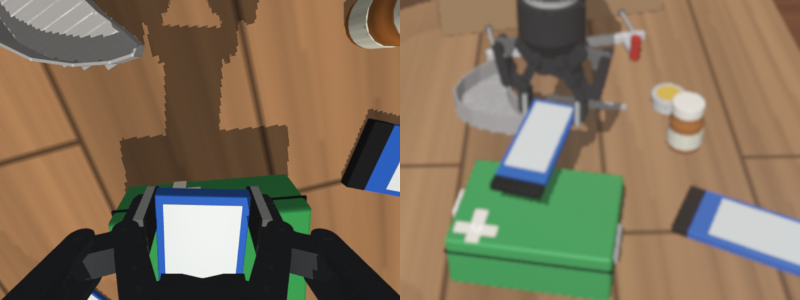

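The wrist half (left) shows the mirror still level in the pads. The side half shows it lifted off the box, held rigidly. I'll lower it close to the box and loosen the grip bit by bit so that it pivots.

Emit:
jog_arm(deltas=[{"xyz":[0,0,0.01],"turn":0,"hand":0.5},{"xyz":[0,0,0.01],"turn":0,"hand":0.5},{"xyz":[0,0,0.005],"turn":0,"hand":0.5},{"xyz":[0,0,0],"turn":0,"hand":0.4},{"xyz":[0,0,0],"turn":0,"hand":0.4}])

```text
t: 10.55
tool_pos: [0.5261, -0.1427, 0.0506]
orientation: [0.797, 0.604, -0.001, -0.001]
force: [0.2, -0.0, -1.9]
grip_width: 0.056
grasp_force: 24.4
```

Emit:
jog_arm(deltas=[{"xyz":[0,0,0],"turn":0,"hand":0.37},{"xyz":[0,0,0],"turn":0,"hand":0.37}])

```text
t: 10.72
tool_pos: [0.5271, -0.143, 0.0518]
orientation: [0.797, 0.604, 0.0, 0.0]
force: [-0.2, -0.2, -1.9]
grip_width: 0.0554
grasp_force: 24.4
```

Emit:
jog_arm(deltas=[{"xyz":[0,0,0],"turn":0,"hand":0.355},{"xyz":[0,0,0],"turn":0,"hand":0.355}])

```text
t: 10.88
tool_pos: [0.5272, -0.1429, 0.0521]
orientation: [0.797, 0.604, 0.0, 0.0]
force: [0.3, 0.0, -1.6]
grip_width: 0.0557
grasp_force: 24.4
```

```bash
python3 -c "
from h import *
mir()"
```

```text
t 10.8833 led tcp [-0.3883  0.0901  0.0521] tooly deg -15.72 z [ 0.001 -0.    -1.   ] w 0.055728459115891596 f [ 0.28366533  0.03170519 -1.57389029] j [ 0.15  0.82  0.05  1.93 -0.09  0.39 -0.01]
tcp [ 0.5272 -0.1429  0.0521] grip 24.382163286209106
n 18165
c [-0.0149 -0.0014 -0.0441] long [-0.999 -0.049 -0.001] n [ 0.001  0.003 -1.   ] rng [-0.0262  0.0333] tool min/max [-0.048 -0.028 -0.046] [ 0.011  0.026 -0.039]
```

Emit:
jog_arm(deltas=[{"xyz":[0,0,0],"turn":0,"hand":0.347},{"xyz":[0,0,0],"turn":0,"hand":0.347}])

```text
t: 11.1
tool_pos: [0.5271, -0.1429, 0.052]
orientation: [0.797, 0.604, 0.0, 0.0]
force: [-0.1, 0.6, -0.8]
grip_width: 0.0557
grasp_force: 8.3
```

Emit:
jog_arm(deltas=[{"xyz":[0,0,0],"turn":0,"hand":0.342},{"xyz":[0,0,0],"turn":0,"hand":0.342}])

```text
t: 11.27
tool_pos: [0.5271, -0.143, 0.052]
orientation: [0.797, 0.604, 0.0, 0.0]
force: [-0.2, 0.0, 1.0]
grip_width: 0.056
grasp_force: 0.0
```

Emit:
jog_arm(deltas=[{"xyz":[0,0,0],"turn":0,"hand":0.338},{"xyz":[0,0,0],"turn":0,"hand":0.338}])

```text
t: 11.43
tool_pos: [0.527, -0.1429, 0.0519]
orientation: [0.797, 0.604, 0.0, 0.0]
force: [-0.2, 0.5, -0.5]
grip_width: 0.0565
grasp_force: 0.0
```

```bash
python3 -c "
from h import *
mir()"
```

```text
t 11.4333 led tcp [-0.3882  0.0902  0.0519] tooly deg -15.72 z [ 0. -0. -1.] w 0.05651403134115274 f [-0.15908121  0.54362878 -0.4988465 ] j [ 0.15  0.82  0.05  1.93 -0.09  0.39 -0.01]
tcp [ 0.527  -0.1429  0.0519] grip 0.0
n 18819
c [-0.0232 -0.0007 -0.0258] long [-1.     0.007 -0.008] n [ 0.008  0.    -1.   ] rng [-0.0363  0.0436] tool min/max [-0.067 -0.027 -0.027] [ 0.013  0.026 -0.022]
```

It slid down onto the box (18 mm). A closure of 0.347 gives 8 N and 0.342 gives nothing. I'll regrip, then use about 4 N with the foot on the box while lifting slowly.

Emit:
jog_arm(deltas=[{"xyz":[0,0,0.01],"turn":0,"hand":0.32},{"xyz":[0,0,0.009],"turn":0,"hand":0.32},{"xyz":[0,0,0],"turn":0,"hand":0.32},{"xyz":[0,0,0],"turn":0,"hand":0.5},{"xyz":[0,0,0],"turn":0,"hand":0.5}])

```text
t: 11.9
tool_pos: [0.5265, -0.1427, 0.0323]
orientation: [0.797, 0.604, -0.0, -0.001]
force: [-0.3, -0.3, -1.2]
grip_width: 0.0552
grasp_force: 24.7
```

Emit:
jog_arm(deltas=[{"xyz":[0,0,0],"turn":0,"hand":0.5},{"xyz":[0,0,0],"turn":0,"hand":0.5},{"xyz":[0,0,0],"turn":0,"hand":0.346},{"xyz":[0,0,0],"turn":0,"hand":0.346}])

```text
t: 12.23
tool_pos: [0.5271, -0.1429, 0.033]
orientation: [0.797, 0.604, 0.0, 0.0]
force: [0.0, 0.5, -1.0]
grip_width: 0.0561
grasp_force: 8.2
```

Emit:
jog_arm(deltas=[{"xyz":[0,0,-0.004],"turn":0,"hand":0.346},{"xyz":[0,0,-0.004],"turn":0,"hand":0.346},{"xyz":[0,0,-0.002],"turn":0,"hand":0.346},{"xyz":[0,0,0],"turn":0,"hand":0.346}])

```text
t: 12.57
tool_pos: [0.5273, -0.1431, 0.0435]
orientation: [0.797, 0.604, 0.0, 0.0]
force: [0.5, 0.4, -1.4]
grip_width: 0.0562
grasp_force: 5.6
```

```bash
python3 -c "
from h import *
mir()"
```

```text
t 12.5667 led tcp [-0.3884  0.09    0.0435] tooly deg -15.72 z [ 0.001 -0.    -1.   ] w 0.05623077211099839 f [ 0.48387119  0.37512098 -1.36047742] j [ 0.15  0.84  0.04  1.93 -0.09  0.37 -0.  ]
tcp [ 0.5273 -0.1431  0.0435] grip 5.556390658020973
n 18503
c [-0.0137 -0.0009 -0.045 ] long [-0.998  0.01   0.064] n [-0.065 -0.009 -0.998] rng [-0.0266  0.0358] tool min/max [-0.049 -0.027 -0.048] [ 0.013  0.026 -0.041]
```

It pivots with the foot staying on the box. I keep lifting.

Emit:
jog_arm(deltas=[{"xyz":[0,0,-0.006],"turn":0,"hand":0.346},{"xyz":[0,0,-0.006],"turn":0,"hand":0.346},{"xyz":[0,0,-0.006],"turn":0,"hand":0.346},{"xyz":[0,0,-0.006],"turn":0,"hand":0.346},{"xyz":[0,0,-0.006],"turn":0,"hand":0.346}])

```text
t: 13.03
tool_pos: [0.527, -0.1429, 0.0736]
orientation: [0.797, 0.604, 0.0, 0.0]
force: [0.8, -0.5, -0.8]
grip_width: 0.0563
grasp_force: 5.5
```

```bash
python3 -c "
from h import *
mir()"
```

```text
t 13.0333 led tcp [-0.3882  0.0902  0.0736] tooly deg -15.72 z [ 0. -0. -1.] w 0.0563414884836274 f [ 0.82690107 -0.52733206 -0.75281809] j [ 0.15  0.79  0.05  1.92 -0.09  0.44 -0.01]
tcp [ 0.527  -0.1429  0.0736] grip 5.4776061326265335
n 17652
c [-0.018  -0.0007 -0.0399] long [-0.959 -0.004  0.282] n [-0.282 -0.001 -0.959] rng [-0.0312  0.0537] tool min/max [-0.069 -0.027 -0.05 ] [ 0.013  0.026 -0.024]
```

Emit:
jog_arm(deltas=[{"xyz":[0,0,-0.007],"turn":0,"hand":0.346},{"xyz":[0,0,-0.007],"turn":0,"hand":0.346},{"xyz":[0,0,-0.007],"turn":0,"hand":0.346},{"xyz":[0,0,-0.007],"turn":0,"hand":0.346},{"xyz":[0,0,-0.007],"turn":0,"hand":0.346}])

```text
t: 13.5
tool_pos: [0.5269, -0.1429, 0.1086]
orientation: [0.797, 0.604, 0.0, 0.0]
force: [-0.0, 0.8, -1.3]
grip_width: 0.0559
grasp_force: 5.6
```

Emit:
jog_arm(deltas=[{"xyz":[0,0,-0.007],"turn":0,"hand":0.346},{"xyz":[0,0,-0.007],"turn":0,"hand":0.346},{"xyz":[0,0,-0.007],"turn":0,"hand":0.346},{"xyz":[0,0,-0.007],"turn":0,"hand":0.346},{"xyz":[0,0,0],"turn":0,"hand":0.346}])

```text
t: 13.92
tool_pos: [0.5279, -0.143, 0.1373]
orientation: [0.797, 0.604, 0.001, 0.001]
force: [0.4, 2.1, 2.5]
grip_width: 0.056
grasp_force: 6.0
```

```bash
python3 -c "
from h import *
mir()"
```

```text
t 13.9167 led tcp [-0.3885  0.0894  0.1373] tooly deg -15.72 z [ 0.002 -0.    -1.   ] w 0.055950181326642 f [0.35971909 2.1149008  2.51668879] j [ 0.14  0.68  0.07  1.88 -0.08  0.58 -0.01]
tcp [ 0.5279 -0.143   0.1373] grip 5.95818355679512
n 5452
c [-0.0078 -0.0026 -0.0277] long [ 0.538  0.121 -0.835] n [ 0.001 -0.99  -0.143] rng [-0.1639  0.0317] tool min/max [-0.158 -0.03  -0.053] [0.012 0.026 0.117]
```

```bash
cat >> h.py <<'E'
def tilt():
    s,R=show();im,d,W=pts('wrist');T=(W-s['tool_pos'])@R
    b,g,r=[im[...,i].astype(int) for i in range(3)]
    m=(b>g+30)&(b>r+30)|((abs(r-b)<35)&(r>140))
    m&=(abs(T[...,1])<.026)&(d>0)&(T[...,0]<.03)&(T[...,0]>-.11)&(T[...,2]<.11)
    n,l,st,_=cv2.connectedComponentsWithStats(m.astype(np.uint8));k=1+np.argmax(st[1:,4]);q=T[l==k]
    vx,vz,x0,z0=cv2.fitLine(q[:,[0,2]].astype(np.float32),cv2.DIST_HUBER,0,.01,.01).ravel()
    print('grip',s['grasp_force'].round(1),'n',len(q),'phi from horizontal',np.degrees(np.arctan2(abs(vz),abs(vx))).round(1),'sign',np.sign(vx*vz),'pt',x0.round(4),z0.round(4),'x',np.percentile(q[:,0],[1,99]).round(4),'z',np.percentile(q[:,2],[1,99]).round(4))
    return im
E
python3 - <<'E'
from h import *
a=tilt();im,d,W=pts('side')
cv2.imwrite('pics/s6.png',np.hstack([cv2.resize(a,(400,300)),cv2.resize(im[120:390,180:500],(400,300))]))
E
```

```text
t 13.9667 led tcp [-0.388   0.0892  0.1368] tooly deg -15.7 z [ 0.002  0.    -1.   ] w 0.05578073641266895 f [0.51978702 2.30750504 2.63805381] j [ 0.14  0.68  0.07  1.88 -0.08  0.58 -0.01]Traceback (most recent call last):
  File "<stdin>", line 2, in <module>
  File "h.py", line 42, in tilt
    print('grip',s['grasp_force'].round(1),'n',len(q),'phi from horizontal',np.degrees(np.arctan2(abs(vz),abs(vx))).round(1),'sign',np.sign(vx*vz),'pt',x0.round(4),z0.round(4),'x',np.percentile(q[:,0],[1,99]).round(4),'z',np.percentile(q[:,2],[1,99]).round(4))
                 ^^^^^^^^^^^^^^^^^^^^^^
AttributeError: 'float' object has no attribute 'round'
```

```bash
sed -i "s/s\['grasp_force'\].round(1)/s['grasp_force']/" h.py; python3 - <<'E'
from h import *
a=tilt();im,d,W=pts('side')
cv2.imwrite('pics/s6.png',np.hstack([cv2.resize(a,(400,300)),cv2.resize(im[120:390,180:500],(400,300))]))
E
```

```text
t 14.0167 led tcp [-0.3877  0.0891  0.1365] tooly deg -15.68 z [ 0.002  0.001 -1.   ] w 0.055774646787870426 f [0.26721539 2.58710992 3.0731693 ] j [ 0.14  0.68  0.07  1.88 -0.08  0.58 -0.01]
grip 6.067830473184586 n 5866 phi from horizontal 48.0 sign -1.0 pt -0.0095 -0.0318 x [-0.0807  0.0122] z [-0.0531  0.0513]
```

View pics/s6.png

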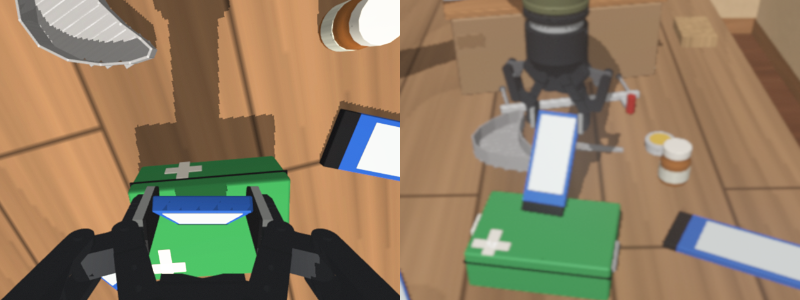

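The mirror now stands at 48° (side half: foot at (545,208) on the box, top in the fingers at (555,118)). I'll follow the arc about the foot up to about 72°.

Emit:
jog_arm(deltas=[{"xyz":[-0.006,0,-0.006],"turn":0,"hand":0.346},{"xyz":[-0.007,0,-0.006],"turn":0,"hand":0.346},{"xyz":[-0.008,0,-0.005],"turn":0,"hand":0.346},{"xyz":[-0.008,0,-0.004],"turn":0,"hand":0.346},{"xyz":[-0.008,0,-0.004],"turn":0,"hand":0.346}])

```text
t: 14.53
tool_pos: [0.5161, -0.1803, 0.1612]
orientation: [0.798, 0.603, -0.0, 0.0]
force: [1.2, -0.5, -1.7]
grip_width: 0.0556
grasp_force: 5.5
```

Emit:
jog_arm(deltas=[{"xyz":[-0.008,0,-0.003],"turn":0,"hand":0.346},{"xyz":[-0.006,0,-0.002],"turn":0,"hand":0.346},{"xyz":[0,0,0],"turn":0,"hand":0.346}])

```text
t: 14.78
tool_pos: [0.5125, -0.1945, 0.1662]
orientation: [0.798, 0.603, -0.0, 0.001]
force: [-0.5, -0.8, -1.8]
grip_width: 0.0559
grasp_force: 5.5
```

```bash
python3 - <<'E'
from h import *
tilt()
E
```

```text
t 14.7833 led tcp [-0.4356  0.1151  0.1662] tooly deg -15.89 z [ 0.    -0.001 -1.   ] w 0.05587078973613188 f [-0.48318622 -0.82647959 -1.76482966] j [ 0.24  0.64  0.07  1.85 -0.07  0.65  0.07]
grip 5.5356960743665695 n 5214 phi from horizontal 64.3 sign -1.0 pt -0.0017 -0.0293 x [-0.1035  0.0112] z [-0.0534  0.098 ]
```

Emit:
jog_arm(deltas=[{"xyz":[0,0,0],"turn":0,"hand":0.6},{"xyz":[0,0,0],"turn":0,"hand":0.6},{"xyz":[0,0,-0.02],"turn":0,"hand":0.6},{"xyz":[0,0,-0.02],"turn":0,"hand":0.6},{"xyz":[0,0,0],"turn":0,"hand":0.6}], squeeze=30)

```text
t: 15.25
tool_pos: [0.5156, -0.1922, 0.2087]
orientation: [0.797, 0.604, 0.002, 0.002]
force: [0.3, -0.8, -0.6]
grip_width: 0.0551
grasp_force: 35.3
```

```bash
cat >> h.py <<'E'
def sidefit():
    s,R=show();print('tcp',s['tool_pos'].round(4),'grip',s['grasp_force'])
    im,d,W=pts('side');T=(W-s['tool_pos'])@R
    b,g,r=[im[...,i].astype(int) for i in range(3)]
    m=((abs(r-b)<35)&(r>140)|(b>g+40))&(abs(T[...,1])<.04)&(abs(T[...,0])<.12)&(T[...,2]>-.07)&(T[...,2]<.13)&(d>0)
    m=cv2.erode(m.astype(np.uint8),np.ones((3,3)))
    n,l,st,_=cv2.connectedComponentsWithStats(m);k=1+np.argmax(st[1:,4]);q=T[l==k]
    c=q.mean(0);V=np.linalg.svd(q-c,full_matrices=False)[2];nn=V[2]*np.sign(V[2][0])
    print('n',len(q),'normal',nn.round(3),'tilt from vertical',np.degrees(np.arcsin(abs(nn[2]))).round(1),'yaw',np.degrees(np.arctan2(nn[1],nn[0])).round(1),'c',c.round(4),'zrange tool',np.percentile(q[:,2],[1,99]).round(4),'x',np.percentile(q[:,0],[1,99]).round(4),'y',np.percentile(q[:,1],[1,50,99]).round(4))
    return im
E
python3 - <<'E'
from h import *
tilt();sidefit()
E
```

```text
t 15.25 led tcp [-0.434   0.1116  0.2087] tooly deg -15.66 z [ 0.006 -0.001 -1.   ] w 0.055147560327351325 f [ 0.3455244  -0.80880122 -0.57739708] j [ 0.23  0.58  0.08  1.8  -0.06  0.75  0.06]
grip 35.32107353210449 n 5092 phi from horizontal 65.5 sign -1.0 pt 0.004 -0.042 x [-0.039   0.0112] z [-0.0532  0.0458]
t 15.3 led tcp [-0.4335  0.1124  0.2071] tooly deg -15.66 z [ 0.004 -0.001 -1.   ] w 0.05490044238168798 f [-0.50797234  0.34051112 -2.698435  ] j [ 0.23  0.58  0.08  1.81 -0.06  0.75  0.06]
tcp [ 0.5147 -0.1918  0.2071] grip 35.32163679599762
n 2491 normal [0.882 0.    0.47 ] tilt from vertical 28.1 yaw 0.0 c [-0.0294  0.0014  0.0048] zrange tool [-0.0525  0.0619] x [-0.0595  0.0014] y [-0.0241  0.0013  0.0273]
```

The mirror leans 28° from vertical in the hand. I want about 12° for setting down, so I put the foot back on the box and continue the arc.

Emit:
jog_arm(deltas=[{"xyz":[0,0,0.015],"turn":0,"hand":0.6},{"xyz":[0,0,0.015],"turn":0,"hand":0.6},{"xyz":[0,0,0.01],"turn":0,"hand":0.6},{"xyz":[0,0,0],"turn":0,"hand":0.346},{"xyz":[0,0,0],"turn":0,"hand":0.346}])

```text
t: 15.77
tool_pos: [0.5123, -0.1916, 0.1648]
orientation: [0.797, 0.604, -0.001, -0.001]
force: [-0.2, 0.1, -1.0]
grip_width: 0.0559
grasp_force: 5.8
```

Emit:
jog_arm(deltas=[{"xyz":[-0.007,0,-0.003],"turn":0,"hand":0.346},{"xyz":[-0.008,0,-0.003],"turn":0,"hand":0.346},{"xyz":[-0.008,0,-0.003],"turn":0,"hand":0.346},{"xyz":[-0.008,0,-0.002],"turn":0,"hand":0.346},{"xyz":[-0.007,0,-0.002],"turn":0,"hand":0.346}])

```text
t: 16.18
tool_pos: [0.5026, -0.2304, 0.1796]
orientation: [0.798, 0.603, 0.0, 0.001]
force: [-0.5, -1.1, -2.3]
grip_width: 0.056
grasp_force: 5.7
```

Emit:
jog_arm(deltas=[{"xyz":[0,0,0],"turn":0,"hand":0.346},{"xyz":[0,0,0],"turn":0,"hand":0.6},{"xyz":[0,0,0],"turn":0,"hand":0.6}])

```text
t: 16.43
tool_pos: [0.5029, -0.2281, 0.1787]
orientation: [0.797, 0.604, 0.0, -0.0]
force: [0.5, 0.6, -1.0]
grip_width: 0.055
grasp_force: 35.1
```

```bash
python3 - <<'E'
from h import *
sidefit()
E
```

```text
t 16.4333 led tcp [-0.4666  0.1315  0.1787] tooly deg -15.7 z [ 0.     0.001 -1.   ] w 0.055028166051287186 f [ 0.45804256  0.55790244 -0.99237021] j [ 0.31  0.63  0.06  1.82 -0.06  0.69  0.13]
tcp [ 0.5029 -0.2281  0.1787] grip 35.12803316116333
n 2541 normal [0.908 0.001 0.42 ] tilt from vertical 24.8 yaw 0.1 c [-0.0259  0.0015  0.0053] zrange tool [-0.0534  0.0656] x [-0.0534  0.0023] y [-0.0245  0.0016  0.0272]
```

Emit:
jog_arm(deltas=[{"xyz":[0,0,0.012],"turn":0,"hand":0.6},{"xyz":[0,0,0.008],"turn":0,"hand":0.6},{"xyz":[0,0,0.002],"turn":0,"hand":0.6},{"xyz":[0,0,0],"turn":0,"hand":0.6}])

```text
t: 16.82
tool_pos: [0.5023, -0.2277, 0.1559]
orientation: [0.797, 0.604, -0.0, -0.001]
force: [0.0, -0.4, -2.1]
grip_width: 0.0551
grasp_force: 35.3
```

Emit:
jog_arm(deltas=[{"xyz":[0,0,0],"turn":0,"hand":0.346},{"xyz":[0,0,0],"turn":0,"hand":0.346}])

```text
t: 16.98
tool_pos: [0.5031, -0.2286, 0.157]
orientation: [0.797, 0.604, 0.0, 0.0]
force: [-0.7, -0.2, -2.4]
grip_width: 0.0556
grasp_force: 5.7
```

Emit:
jog_arm(deltas=[{"xyz":[-0.006,0,-0.002],"turn":0,"hand":0.346},{"xyz":[-0.007,0,-0.002],"turn":0,"hand":0.346},{"xyz":[-0.007,0,-0.002],"turn":0,"hand":0.346},{"xyz":[-0.007,0,-0.001],"turn":0,"hand":0.346},{"xyz":[-0.007,0,-0.001],"turn":0,"hand":0.346}])

```text
t: 17.4
tool_pos: [0.4933, -0.2627, 0.1652]
orientation: [0.797, 0.603, -0.0, 0.0]
force: [0.2, 0.8, -1.3]
grip_width: 0.0564
grasp_force: 5.7
```

Emit:
jog_arm(deltas=[{"xyz":[0,0,0],"turn":0,"hand":0.346},{"xyz":[0,0,0],"turn":0,"hand":0.6},{"xyz":[0,0,0],"turn":0,"hand":0.6}])

```text
t: 17.65
tool_pos: [0.4936, -0.261, 0.1647]
orientation: [0.797, 0.604, 0.0, -0.0]
force: [-0.2, 0.6, -1.4]
grip_width: 0.0554
grasp_force: 35.1
```

```bash
python3 - <<'E'
from h import *
sidefit()
E
```

```text
t 17.65 led tcp [-0.4968  0.1473  0.1647] tooly deg -15.71 z [-0.     0.001 -1.   ] w 0.0553975194112287 f [-0.20306843  0.59101792 -1.391006  ] j [ 0.37  0.65  0.05  1.82 -0.05  0.67  0.18]
tcp [ 0.4936 -0.261   0.1647] grip 35.117454528808594
n 2616 normal [ 0.917 -0.002  0.399] tilt from vertical 23.5 yaw -0.1 c [-0.0249  0.0013  0.0064] zrange tool [-0.0538  0.0669] x [-0.051   0.0022] y [-0.0249  0.0013  0.0273]
```

Emit:
jog_arm(deltas=[{"xyz":[0.025,0,0],"turn":0,"hand":0.6},{"xyz":[0.035,0,0],"turn":0,"hand":0.6},{"xyz":[0.02,0,0],"turn":0,"hand":0.6},{"xyz":[0,0,0.002],"turn":0,"hand":0.6},{"xyz":[0,0,0.001],"turn":0,"hand":0.6}])

```text
t: 18.12
tool_pos: [0.5159, -0.1819, 0.1615]
orientation: [0.796, 0.606, 0.0, -0.0]
force: [-0.5, -0.7, -2.1]
grip_width: 0.0549
grasp_force: 35.2
```

Emit:
jog_arm(deltas=[{"xyz":[0,0,0.002],"turn":0,"hand":0.6},{"xyz":[0,0,0],"turn":0,"hand":0.6},{"xyz":[0,0,0],"turn":0,"hand":0.6}])

```text
t: 18.37
tool_pos: [0.5147, -0.1856, 0.1596]
orientation: [0.798, 0.603, -0.0, 0.0]
force: [-0.4, 0.5, -1.2]
grip_width: 0.0553
grasp_force: 35.2
```

Emit:
jog_arm(deltas=[{"xyz":[0,0,0.003],"turn":0,"hand":0.6},{"xyz":[0,0,0],"turn":0,"hand":0.6}])

```text
t: 18.53
tool_pos: [0.5152, -0.185, 0.1565]
orientation: [0.797, 0.603, -0.0, 0.0]
force: [0.5, 0.0, -1.0]
grip_width: 0.0551
grasp_force: 35.3
```

Emit:
jog_arm(deltas=[{"xyz":[0,0,0.003],"turn":0,"hand":0.6},{"xyz":[0,0,0],"turn":0,"hand":0.6}])

```text
t: 18.7
tool_pos: [0.5162, -0.1829, 0.155]
orientation: [0.797, 0.604, 0.001, -0.0]
force: [-1.9, 3.9, 10.9]
grip_width: 0.0557
grasp_force: 36.7
```

Contact with the box felt (11 N). Now the arc with light grip.

Emit:
jog_arm(deltas=[{"xyz":[0,0,0],"turn":0,"hand":0.346},{"xyz":[-0.006,0,-0.001],"turn":0,"hand":0.346},{"xyz":[-0.007,0,-0.002],"turn":0,"hand":0.346},{"xyz":[-0.007,0,-0.002],"turn":0,"hand":0.346},{"xyz":[-0.006,0,-0.001],"turn":0,"hand":0.346}])

```text
t: 19.12
tool_pos: [0.5087, -0.2095, 0.1607]
orientation: [0.797, 0.604, 0.001, 0.0]
force: [-0.6, 1.6, 5.8]
grip_width: 0.056
grasp_force: 6.8
```

Emit:
jog_arm(deltas=[{"xyz":[-0.004,0,-0.001],"turn":0,"hand":0.346},{"xyz":[0,0,0],"turn":0,"hand":0.6},{"xyz":[0,0,0],"turn":0,"hand":0.6}])

```text
t: 19.37
tool_pos: [0.5074, -0.2135, 0.1614]
orientation: [0.797, 0.604, 0.0, 0.0]
force: [0.6, 1.3, 6.2]
grip_width: 0.0556
grasp_force: 30.5
```

```bash
python3 - <<'E'
from h import *
sidefit()
E
```

```text
t 19.3667 led tcp [-0.4532  0.124   0.1614] tooly deg -15.76 z [ 0.001  0.    -1.   ] w 0.05561567655332157 f [0.59590868 1.28994285 6.16667005] j [ 0.28  0.65  0.06  1.85 -0.06  0.64  0.1 ]
tcp [ 0.5074 -0.2135  0.1614] grip 30.53083062171936
n 2059 normal [ 0.979 -0.004  0.205] tilt from vertical 11.8 yaw -0.2 c [-0.0119  0.0009  0.0051] zrange tool [-0.0569  0.0718] x [-0.0259  0.0031] y [-0.0247  0.0012  0.0271]
```

The mirror is at 11.8°. I lift it, turn it square to the wall and carry it over.

Emit:
jog_arm(deltas=[{"xyz":[0,0,-0.02],"turn":0,"hand":0.6},{"xyz":[0,0,-0.02],"turn":-7,"hand":0.6},{"xyz":[0,0,0],"turn":-7,"hand":0.6},{"xyz":[0,0,0],"turn":-7,"hand":0.6},{"xyz":[0,0,0],"turn":-6.8,"hand":0.6}], squeeze=40)

```text
t: 19.83
tool_pos: [0.5069, -0.2136, 0.2007]
orientation: [0.627, 0.779, -0.0, 0.0]
force: [0.9, 0.4, -2.4]
grip_width: 0.0552
grasp_force: 43.4
```

Emit:
jog_arm(deltas=[{"xyz":[0.015,0.005,0],"turn":0,"hand":0.6},{"xyz":[0.028,0.009,0],"turn":0,"hand":0.6},{"xyz":[0.03,0.01,0],"turn":0,"hand":0.6},{"xyz":[0.03,0.01,0],"turn":0,"hand":0.6},{"xyz":[0.03,0.01,0],"turn":0,"hand":0.6}])

```text
t: 20.25
tool_pos: [0.522, -0.0732, 0.2003]
orientation: [0.629, 0.777, -0.0, -0.0]
force: [-0.4, -0.5, -1.1]
grip_width: 0.055
grasp_force: 43.4
```

Emit:
jog_arm(deltas=[{"xyz":[0.03,0.01,0],"turn":0,"hand":0.6},{"xyz":[0.03,0.01,0],"turn":0,"hand":0.6},{"xyz":[0.03,0.01,0],"turn":0,"hand":0.6},{"xyz":[0.03,0.01,0],"turn":0,"hand":0.6},{"xyz":[0.03,0.01,0],"turn":0,"hand":0.6}])

```text
t: 20.67
tool_pos: [0.5396, 0.0842, 0.2003]
orientation: [0.629, 0.777, -0.0, -0.0]
force: [0.6, -1.3, -1.7]
grip_width: 0.0551
grasp_force: 43.4
```

Emit:
jog_arm(deltas=[{"xyz":[0.03,0.01,0],"turn":0,"hand":0.6},{"xyz":[0.02,0.01,0],"turn":0,"hand":0.6},{"xyz":[0.01,0.005,0],"turn":0,"hand":0.6},{"xyz":[0,0,0],"turn":0,"hand":0.6},{"xyz":[0,0,0],"turn":0,"hand":0.6}])

```text
t: 21.08
tool_pos: [0.5514, 0.1456, 0.2003]
orientation: [0.629, 0.777, -0.001, 0.0]
force: [-0.1, 0.2, -1.0]
grip_width: 0.055
grasp_force: 43.4
```

```bash
python3 - <<'E'
from h import *
sidefit()
im,d,W=pts('top')
b,g,r=[im[...,i].astype(int) for i in range(3)]
p=blob((abs(r-b)<25)&(r>90),W,.012,.023,(205,185,260,325));L=np.array([led(x) for x in p]);print('rail x',len(L),np.percentile(L[abs(L[:,1])<.1][:,0],[5,50,95]))
E
```

```text
t 21.0833 led tcp [-0.1111  0.0066  0.2003] tooly deg 12.06 z [-0.001 -0.002 -1.   ] w 0.0550290628213819 f [-0.12917859  0.17091397 -0.97659158] j [-0.32  0.62 -0.03  1.74  0.02  0.78 -0.15]
tcp [0.5514 0.1456 0.2003] grip 43.448129296302795
n 1156 normal [ 0.979 -0.008  0.203] tilt from vertical 11.7 yaw -0.5 c [-0.0123 -0.0004  0.007 ] zrange tool [-0.0538  0.0712] x [-0.0267  0.0015] y [-0.0242 -0.0004  0.0229]
rail x 441 [-0.1119  -0.0863  -0.07965]
```

Emit:
jog_arm(deltas=[{"xyz":[0.03,0.003,0],"turn":0,"hand":0.6},{"xyz":[0.03,0.003,0],"turn":0,"hand":0.6},{"xyz":[0.02,0,0.01],"turn":0,"hand":0.6},{"xyz":[0.008,0,0.02],"turn":0,"hand":0.6},{"xyz":[0,0,0.02],"turn":0,"hand":0.6}])

```text
t: 21.6
tool_pos: [0.5392, 0.2362, 0.151]
orientation: [0.628, 0.778, 0.001, -0.0]
force: [0.2, 0.3, -1.0]
grip_width: 0.055
grasp_force: 43.5
```

Emit:
jog_arm(deltas=[{"xyz":[0,0,0.015],"turn":0,"hand":0.6},{"xyz":[0,0,0.012],"turn":0,"hand":0.6},{"xyz":[0,0,0.008],"turn":0,"hand":0.6},{"xyz":[0,0,0.005],"turn":0,"hand":0.6},{"xyz":[0,0,0],"turn":0,"hand":0.6}])

```text
t: 22.02
tool_pos: [0.539, 0.2329, 0.1101]
orientation: [0.629, 0.777, -0.001, -0.0]
force: [0.2, -0.6, -1.5]
grip_width: 0.0552
grasp_force: 43.4
```

```bash
python3 - <<'E'
from h import *
a=tilt();im=sidefit()
cv2.imwrite('pics/s7.png',np.hstack([cv2.resize(a,(400,300)),cv2.resize(im[60:240,200:440],(400,300))]))
E
```

```text
t 22.0167 led tcp [-0.0232  0.0007  0.1101] tooly deg 11.98 z [-0.001 -0.001 -1.   ] w 0.055242290058458945 f [ 0.23596078 -0.55702263 -1.51695167] j [-0.48  0.76 -0.02  1.77  0.02  0.61 -0.3 ]
grip 43.441051840782166 n 2261 phi from horizontal 6.4 sign 1.0 pt 0.0053 -0.0547 x [0.0024 0.0082] z [-0.056  -0.0533]
t 22.0667 led tcp [-0.0227  0.0002  0.1108] tooly deg 12.01 z [-0. -0. -1.] w 0.05511682865094308 f [-0.13590944  0.27009703 -1.43402451] j [-0.48  0.76 -0.02  1.77  0.02  0.61 -0.3 ]
tcp [0.5394 0.2334 0.1108] grip 43.441094756126404
n 901 normal [ 0.979 -0.004  0.204] tilt from vertical 11.8 yaw -0.2 c [-0.0123 -0.0001  0.007 ] zrange tool [-0.0536  0.0711] x [-0.0272  0.0016] y [-0.0238 -0.0003  0.0249]
```

View pics/s7.png

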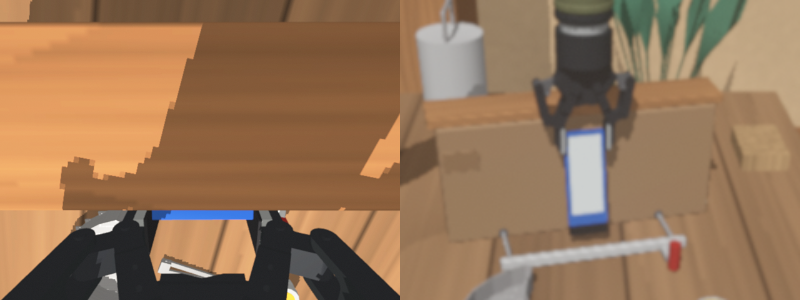

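The side half shows the mirror at (588,180), square in front of the wall and inside the rail, with its foot still 2 cm up. I lower it with a force guard.

Emit:
jog_arm(deltas=[{"xyz":[0,0,0.005],"turn":0,"hand":0.6},{"xyz":[0,0,0.005],"turn":0,"hand":0.6},{"xyz":[0,0,0.002],"turn":0,"hand":0.6},{"xyz":[0,0,0],"turn":0,"hand":0.6}])

```text
t: 22.45
tool_pos: [0.5387, 0.2343, 0.0983]
orientation: [0.629, 0.778, -0.0, -0.0]
force: [-0.2, -0.9, -1.1]
grip_width: 0.0549
grasp_force: 43.4
```

Emit:
jog_arm(deltas=[{"xyz":[0,0,0.002],"turn":0,"hand":0.6},{"xyz":[0,0,0],"turn":0,"hand":0.6}])

```text
t: 22.62
tool_pos: [0.5391, 0.2345, 0.0966]
orientation: [0.629, 0.778, -0.0, -0.0]
force: [-0.5, 0.1, -0.9]
grip_width: 0.0551
grasp_force: 43.4
```

Emit:
jog_arm(deltas=[{"xyz":[0,0,0.002],"turn":0,"hand":0.6},{"xyz":[0,0,0],"turn":0,"hand":0.6}])

```text
t: 22.78
tool_pos: [0.5391, 0.2345, 0.0946]
orientation: [0.629, 0.778, -0.0, -0.0]
force: [-0.2, -0.1, -1.2]
grip_width: 0.055
grasp_force: 43.4
```

Emit:
jog_arm(deltas=[{"xyz":[0,0,0.0015],"turn":0,"hand":0.6},{"xyz":[0,0,0],"turn":0,"hand":0.6}])

```text
t: 22.95
tool_pos: [0.539, 0.2344, 0.0931]
orientation: [0.629, 0.778, -0.0, -0.0]
force: [-0.5, 0.1, -1.3]
grip_width: 0.0555
grasp_force: 43.4
```

Emit:
jog_arm(deltas=[{"xyz":[0,0,0.0015],"turn":0,"hand":0.6},{"xyz":[0,0,0],"turn":0,"hand":0.6}])

```text
t: 23.12
tool_pos: [0.5393, 0.2346, 0.0918]
orientation: [0.629, 0.778, 0.0, 0.0]
force: [0.3, 0.0, -0.2]
grip_width: 0.0551
grasp_force: 43.5
```

Emit:
jog_arm(deltas=[{"xyz":[0,0,0.001],"turn":0,"hand":0.6},{"xyz":[0,0,0],"turn":0,"hand":0.6}])

```text
t: 23.28
tool_pos: [0.5393, 0.235, 0.0915]
orientation: [0.629, 0.778, 0.0, -0.0]
force: [-0.6, 1.3, 3.9]
grip_width: 0.0554
grasp_force: 44.1
```

Emit:
jog_arm(deltas=[{"xyz":[0,0,0.001],"turn":0,"hand":0.6},{"xyz":[0,0,0],"turn":0,"hand":0.6}])

```text
t: 23.45
tool_pos: [0.5392, 0.2355, 0.0913]
orientation: [0.629, 0.778, 0.001, -0.0]
force: [-2.9, 0.3, 11.6]
grip_width: 0.055
grasp_force: 44.7
```

```bash
python3 - <<'E'
from h import *
s,R=show();print(s['moment'])
E
```

```text
t 23.45 led tcp [-0.0207 -0.      0.0913] tooly deg 12.1 z [ 0.001  0.002 -1.   ] w 0.055004746522897455 f [-2.87013266  0.28014173 11.56442845] j [-0.48  0.79 -0.02  1.78  0.02  0.56 -0.3 ]
[-0.12945737  0.79801608 -0.0713056 ]
```

The foot is on the shelf (contact at the predicted height). I ease the grip, lean the top towards the wall, then open.

Emit:
jog_arm(deltas=[{"xyz":[0,0,-0.001],"turn":0,"hand":0.346},{"xyz":[0,0,0],"turn":0,"hand":0.346},{"xyz":[0.003,0,0.0005],"turn":0,"hand":0.346},{"xyz":[0.003,0,0.0005],"turn":0,"hand":0.346},{"xyz":[0,0,0],"turn":0,"hand":0.346}])

```text
t: 23.87
tool_pos: [0.5378, 0.2416, 0.0897]
orientation: [0.628, 0.778, 0.0, -0.0]
force: [0.1, 0.8, 3.5]
grip_width: 0.0561
grasp_force: 6.5
```

Emit:
jog_arm(deltas=[{"xyz":[0,0,0],"turn":0,"hand":0.344},{"xyz":[0,0,0],"turn":0,"hand":0.342},{"xyz":[0,0,0],"turn":0,"hand":0.335},{"xyz":[0,0,0],"turn":0,"hand":0.32},{"xyz":[0,0,0],"turn":0,"hand":0.3}])

```text
t: 24.28
tool_pos: [0.5378, 0.2401, 0.0896]
orientation: [0.629, 0.778, -0.0, -0.0]
force: [0.1, -0.6, 0.5]
grip_width: 0.0599
grasp_force: 0.0
```

```bash
python3 - <<'E'
from h import *
sidefit()
E
```

```text
t 24.2833 led tcp [-0.0159  0.0004  0.0896] tooly deg 12.07 z [-0. -0. -1.] w 0.05991305470020407 f [ 0.08366951 -0.57949103  0.51607625] j [-0.49  0.8  -0.02  1.78  0.02  0.57 -0.31]
tcp [0.5378 0.2401 0.0896] grip 0.0
n 872 normal [ 0.961 -0.009  0.275] tilt from vertical 16.0 yaw -0.5 c [-0.0114  0.0003  0.0067] zrange tool [-0.051  0.069] x [-0.0301  0.0061] y [-0.0235  0.0007  0.0244]
```

It rests at 16° against the wall. I open wider and rise straight up.

Emit:
jog_arm(deltas=[{"xyz":[0,0,0],"turn":0,"hand":0.1},{"xyz":[0,0,0],"turn":0,"hand":0.1},{"xyz":[0,0,-0.01],"turn":0,"hand":0.1},{"xyz":[0,0,-0.02],"turn":0,"hand":0.1},{"xyz":[0,0,-0.03],"turn":0,"hand":0.1}])

```text
t: 24.75
tool_pos: [0.5361, 0.2395, 0.149]
orientation: [0.629, 0.778, -0.002, -0.001]
force: [1.8, 0.8, -0.3]
grip_width: 0.0768
grasp_force: 0.0
```

Emit:
jog_arm(deltas=[{"xyz":[0,0,-0.03],"turn":0,"hand":0.1},{"xyz":[0,0,-0.03],"turn":0,"hand":0.1},{"xyz":[0,0,-0.03],"turn":0,"hand":0.1},{"xyz":[0,0,0],"turn":0,"hand":0.1},{"xyz":[0,0,0],"turn":0,"hand":0.1}])

```text
t: 25.17
tool_pos: [0.5391, 0.2408, 0.2424]
orientation: [0.629, 0.778, 0.002, 0.001]
force: [0.7, 0.2, -0.1]
grip_width: 0.0772
grasp_force: 0.0
```

```bash
python3 - <<'E'
from h import *
s,R=show()
im,d,W=pts('side');cv2.imwrite('pics/s8.png',im[100:240,200:440])
b,g,r=[im[...,i].astype(int) for i in range(3)]
L=(W-O)@np.array([EX,EY,[0,0,1]]).T
m=((abs(r-b)<35)&(r>140)|(b>g+40))&(L[...,0]>-.07)&(L[...,0]<.01)&(abs(L[...,1])<.06)&(L[...,2]<.16)&(L[...,2]>.02)
q=L[cv2.erode(m.astype(np.uint8),np.ones((3,3)))>0];c=q.mean(0);n=np.linalg.svd(q-c,full_matrices=False)[2][2]
print(len(q),n.round(3),np.degrees(np.arcsin(abs(n[2]))),np.percentile(q,[1,50,99],axis=0).round(4))
im,d,W=pts('top')
b,g,r=[im[...,i].astype(int) for i in range(3)]
p=blob((abs(r-b)<25)&(r>90),W,.012,.023,(205,185,260,325));K=np.array([led(x) for x in p]);print('rail x',np.percentile(K[(abs(K[:,1])>.05)&(abs(K[:,1])<.09)][:,0],[5,50,95]))
m=(r>110)&(g<60)&(b<70);K=np.array([led(q) for q in W[m]]);print('knob',np.median(K,0))
E
```

```text
t 25.1667 led tcp [-0.0154 -0.001   0.2424] tooly deg 12.08 z [ 0.005  0.002 -1.   ] w 0.07716973571255253 f [ 0.67788107  0.18968042 -0.1235804 ] j [-0.49  0.59 -0.01  1.64  0.01  0.9  -0.3 ]
822 [-0.961  0.001  0.275] 15.970877148325187 [[-4.57e-02 -2.28e-02  2.53e-02]
 [-2.73e-02 -1.00e-04  8.45e-02]
 [-9.50e-03  2.53e-02  1.39e-01]]
rail x [-0.0904 -0.0849 -0.0794]
knob [-0.141  -0.0917  0.0292]
```

The mirror leans steadily at 16°, centred and square, with the rail at its stop and the hand clear. I hand in.

```bash
python3 -c "
from plant import sign_off
print(sign_off())"
```

```text
the job is handed in; nothing more can be done
None
```

The rail is out to its stop and the mirror leans against the wall behind it at about 16°, centred and square, face out; I handed the job in at about 25 s without seeing a verdict. One risk: while I was loosening the grip over the box, the mirror slipped about 18 mm onto it, which may have come near the 0.5 m/s drop limit.

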